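Pack the printer service case and shut it

TASK

Pack the open grey service case: lay the red-handled screwdriver and the round nozzle tin (right way up) down into their own empty foam pockets, without dropping them, so that nothing stands above the rim; the flush cutters already in there stay in their pocket. Then lower the lid until it is fully shut, without slamming it, let go and move clear, leaving the yellow screwdriver and the glue stick that stands behind the case where they are.

Things in the scene. Friction and masses are not known exactly. Their poses are not given: they have to be found in the camera images.
- case: Low grey service case, fixed to the bench, 160 (x) x 310 (y) x 37 mm high; origin under its centre on the bench, x away from the robot, y to the left at yaw 0. Walls 5 mm, inner floor at z = 6 mm, foam insert on the floor with its top at z = 16 mm, rim at z = 37 mm (underside of the shut lid 38 mm). Pockets go through the foam to the floor. A 9 mm carrying bar stands 19 mm out from the front wall at z = 18 mm. It does not move when pushed; its place and yaw vary
- tool_pocket (a point): Centre, on the floor (z = 6 mm), of the screwdriver's handle pocket: 109 mm (case y) x 38 mm (case x). A slot 20 mm wide for the blade runs on from it 85 mm toward case -y; the whole pocket is 194 mm long. Site at case (-30, 83, 6) mm. Axes as the case
- tin_pocket (a point): Centre, on the floor (z = 6 mm), of the square 72 x 72 mm tin pocket; at case (-12, -102, 6) mm. Axes as the case
- case_lid (a joint): Angle of the case's lid in rad: 0 fully shut, about 1.5 to 1.65 (upright or leaning a little back) at the start, 1.75 its limit. Stiff hinge: it stays at any angle by itself (0.28 N m friction, lid 0.2 kg), no latch; it is moved by pushing on its outer (back) face
- lid_hinge (a point): Point half-way along the lid's hinge axis, at case (80, 0, 42) mm; the axis runs along case y. The lid swings over toward case -x as it shuts
- lid_tab (a point): Centre of the yellow tab, 24 x 70 x 8 mm, in the middle of the lid's free edge, 168 mm from the hinge axis; its outer end is 180 mm from the axis. The lid is a plate 8 mm thick and 312 mm wide with its mid-plane through the hinge axis
- screwdriver_grip (a point): Middle of the red handle of the screwdriver to be packed (handle 98 mm long, 28 mm wide, 27 mm high; 13.5 mm above its underside; whole tool 182 mm long, 80 g). The tool lies along its y axis: handle toward +y, blade toward -y. This point is 42 mm from the tool's middle, and about over its centre of mass
- screwdriver_tip (a point): Point 6 mm short of the blade's end, on the axis of the red screwdriver, 13.5 mm above its underside; the blade is 6 mm thick
- tin_center (a point): Centre (12 mm above the underside) of the round silver nozzle tin, 62 mm across, 24 mm high, z up, 45 g; its top 10 mm is the slightly wider slip lid (62 mm), below it 59 mm
- cutters_center (a point): Centre (7 mm above the underside) of the red-handled flush cutters, 45 x 137 x 14 mm, that already lie along case y in the back pocket of the case (behind the screwdriver's, around case (47, 45) mm)
- yellow_screwdriver: Yellow-handled screwdriver, 228 mm long, 27 mm thick, a bystander (too long for the pocket); origin under its middle, along its y
- glue: Glue stick standing upright, 27 mm across, 104 mm tall, a bystander; origin under its centre
There are look-alikes about, which are no part of the job. Several things look just like the part that bears tin_center: the one meant starts farthest to the robot's left.

How it is judged:
By the outcome, as a careful person would: the job done as asked, in the order asked, and still so for the second after the job is handed in, with the robot touching nothing.
It also fails if it takes over 72 s, if anything falls off the work surface, if the arm or the gripper's body presses on something with over 40 N, if the wrist force passes 120 N, or if a joint passes its speed limit or range.

ROBOT

A 6-joint arm with a two-finger parallel gripper is mounted at the origin on a cart in front of the work surface, level with it; the furniture and walls round the work are solid. World frame = base frame: x ahead of the robot, y to its left, z up, the work surface at z = 0. Lengths are in m, angles in rad, forces in N, time in s.
With the tool pointing down it reaches from about 0.35 to 0.775 m from the base axis. Payload 5.5 kg.
Tool frame: the origin (TCP) lies at the very end of the fingers, on their centre line; the grasp point (between the pads) lies env.hold_point_z behind it (env.hold_point_z is the distance from the TCP to the grasp point, in m); z points along the fingers, y is the line along which they close (so a half turn about z gives the same grasp; the last joint's range is limited). The gripper opens to 85 mm and grips with 20 to 120 N. Pads are 22 mm wide; open, the fingers measure 114 mm over their backs; the gripper's body (76 mm by 85 mm) begins 54 mm behind the grasp point. The pads swing forward as they close: fully open they stand 13 mm farther back than shut.
Start: joints at [1.084, 0.313, 0.046, 1.304, 0, 1.431], TCP at [0.195, 0.541, 0.2] pointing down, gripper open.
Joint ranges: [-2.76, 2.76], [-0.86, 1.69], [-1.03, 1.26], [-2.2, 2.34], [-1.47, 1.5], [-3.14, 3.14]. Speed limits (rad/s): [2.57, 2.57, 3.14, 3.14, 3.14, 3.14].

INTERFACE

Orientations are given as a unit quaternion [w, x, y, z].
In Python, from workcell import env gives the robot as it stands.
- The arm moves only by the tool carry_out, never from a script. Its argument "steps" is a list of rows, each a list of 3 entries, a list of its own where there are three numbers: the turn, a rotation vector about the tool's x, y, z in degrees, then the shift along the tool's x, y, z in cm, then the closure in counts, from 0 (fully open) to 255 (shut). A call has exactly 8 rows; each row is the pose to reach, as a shift and turn from the pose commanded when the call began, along the tool's axes at that moment; what a row does not reach only later rows make up. A row lasts 1/8 s, in which the tool goes at most 62.5 mm and 10.7 degrees, less where a joint would pass 70% of its speed; a pose out of reach is approached as far as the arm can. A call with a gripper value outside its range is refused whole. The fingers move at their own pace and stop on an object; "force" is the grip in N (left out, the last holds). Time passes only in rows, so rows that repeat a pose let the fingers close, or fill a call up. It gives the time, the measured TCP pose, the force, the opening and the grip force at its end, in the units of the state.
- env.get_state(): the state, without advancing time (a new reading comes with each control period).
- env.read_camera(name): name is "scene" or "top"; returns (picture, depth): 384x512x3 uint8, red, green, blue; 384x512 float32, m along the optical axis (not along the pixel's ray), 0 where there is no reading.
- env.get_calibration(name): a dict with "fx", "fy", "cx", "cy" (pixels), "origin" and "orientation" of the camera in the world. Camera axes: x right, y up, looking along -z (the intrinsics and any distortion apply to the point x, -y, -z); pixel columns grow to the right and rows downward; lengths in m; the calibration is good to about 2 mm. A picture is of the moment at which its call begins. get_calibration takes no time and is no camera call.
- env.hand_in(): hands the job in; it is judged then, once.
The state is a dict: "clock": time; "joint_pos": joint angles; "qvel": joint speeds; "tau": joint torques, N m; "tcp_pos": TCP position; "orientation": TCP orientation; "wrist_force": force on the tool from outside, world axes, zero at the start; "ft_torque": the same for the moment, N m; "finger_gap": finger opening in m; "grip_force": force on a finger pad.
Only numpy, scipy, OpenCV 4.12 (cv2) and the standard library are available. Lean on these libraries where they do the work, as an engineer would, in place of code of your own. Each camera call takes 0.05 s, during which the arm holds its last target. There are 200 camera calls.

## Working session

There is one attempt and no reset: what is moved stays moved. The work goes in short steps, Python scripts to look and compute and a tool call to move; the robot and the scene stay as the last step left them, time stands still between calls to the robot, and variables do not carry over. Pictures are saved under pics/ and viewed, at most 10 in all, crops included, and the job is handed in when it is done.

Besides the shell and the picture viewer there is one more tool, called after "Call:" in YAML: its name, and indented under it one key for each argument. carry_out: Moves the arm, as the interface text tells. Its arguments: {"type":"object","properties":{"steps":{"type":"array","items":{"type":"array"}},"force":{"type":"number"}},"required":["steps"]}

```bash
mkdir -p pics; ls; cat > h.py <<'E'
import numpy as np, cv2
from scipy.spatial.transform import Rotation as R
from workcell import env
def q2R(q): return R.from_quat([q[1],q[2],q[3],q[0]])
def cam(name):
    p,d=env.read_camera(name); c=env.get_calibration(name); return p,d,c
def cloud(d,c):
    v,u=np.mgrid[:d.shape[0],:d.shape[1]]
    P=np.stack([(u-c['cx'])/c['fx']*d,-(v-c['cy'])/c['fy']*d,-d],-1)
    return P@q2R(c['orientation']).as_matrix().T+np.array(c['origin'])
def ray(u,v,z,c):
    r=q2R(c['orientation']).apply([(u-c['cx'])/c['fx'],-(v-c['cy'])/c['fy'],-1]); o=np.array(c['origin'])
    return o+r*(z-o[2])/r[2]
E
python3 - <<'E'
from h import *
for n in('scene','top'):
    p,d,c=cam(n); print(n,c); cv2.imwrite(f'pics/{n}0.png',p[:,:,::-1]); np.save(f'{n}0.npy',d)
print(env.get_state(), env.hold_point_z)
E
```

```text
pics
scene {'fx': 415.4996693986568, 'fy': 415.4996693986568, 'cx': 262.3244782610674, 'cy': 189.42818581893928, 'origin': array([-0.15836257,  0.97626474,  0.58148266]), 'orientation': array([-0.2346034 , -0.16571283,  0.52510966,  0.80109946])}
top {'fx': 457.14509999041724, 'fy': 457.14509999041724, 'cx': 249.84156576845623, 'cy': 188.7334785979894, 'origin': array([ 0.33161334, -0.03804141,  1.44085821]), 'orientation': array([-0.69736375, -0.05285902,  0.05385202,  0.71273396])}
{'clock': 0.1, 'joint_pos': array([1.08436846e+00, 3.13926806e-01, 4.50948059e-02, 1.30360756e+00,
       1.24936041e-06, 1.43118579e+00]), 'qvel': array([-0.00274295, -0.00252193,  0.00379303,  0.00246076,  0.00118297,
       -0.00035319]), 'tau': array([ 4.67684833e-03, -4.81724381e+01,  2.99243599e+01,  1.27127400e-02,
       -1.23067621e-04,  5.69998150e-06]), 'tcp_pos': array([0.1952208 , 0.54030557, 0.19939814]), 'orientation': array([-2.53596798e-04,  1.72540831e-01,  9.85002024e-01, -7.81500383e-04]), 'wrist_force': array([ 0.07550933, -0.98794559, -0.06294966]), 'ft_torque': array([-0.02817236, -0.04273053, -0.0313317 ]), 'grip_force': 0.0, 'finger_gap': 0.08523259452742778} 0.0187
```

View pics/top0.png

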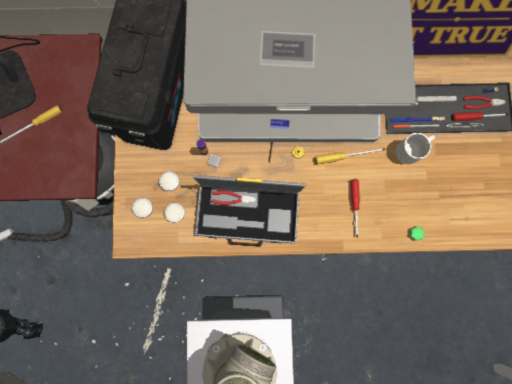

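View pics/scene0.png

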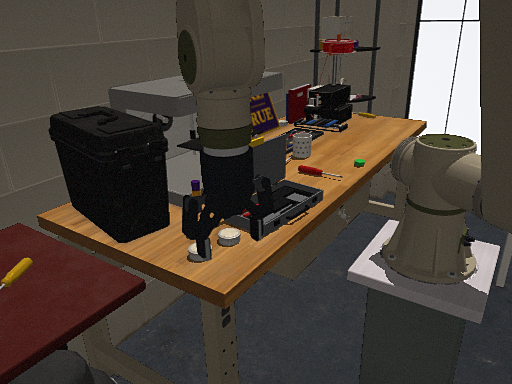

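Top view: the case has its rim around (195..300, 185..242) with the lid standing at its back and the tab at (250,180). The red screwdriver runs from (355,180) to (356,236). The yellow screwdriver is at (348,157), the glue is probably the purple-capped item at (202,147), and the cutters are at (232,198).
Tin candidates are (168,181), (142,208) and (174,212). The one at (142,208) is farthest left (+y), so it fits. I'll measure and confirm in a crop.

```bash
python3 - <<'E'
from h import *
p=cv2.imread('pics/top0.png'); d=np.load('top0.npy'); c=env.get_calibration('top'); P=cloud(d,c)
hsv=cv2.cvtColor(p,cv2.COLOR_BGR2HSV)
# plane check
for u,v in [(130,240),(330,220),(450,180)]: print('bench',P[v,u].round(4))
# tins: white/low sat bright
m=((hsv[...,1]<60)&(hsv[...,2]>150)&(P[...,2]>.005)&(P[...,2]<.05)).astype(np.uint8)
m[:,:115]=0; m[:160]=0;m[245:]=0
n,l,s,ce=cv2.connectedComponentsWithStats(m)
for i in range(1,n):
    if s[i,4]>60:
        q=P[l==i]; cn=cv2.findContours((l==i).astype(np.uint8),0,2)[0][0]
        (x,y),r=cv2.minEnclosingCircle(cn); print('white',ce[i].round(1),s[i],'z',np.median(q[:,2]).round(4),ray(*ce[i],.024,c).round(4),'dia',2*np.sqrt(s[i,4]/np.pi)*1.42/457)
# red
m=(((hsv[...,0]<8)|(hsv[...,0]>172))&(hsv[...,1]>130)&(hsv[...,2]>70)).astype(np.uint8); m[:165]=0;m[:,:190]=0;m[250:]=0
n,l,s,ce=cv2.connectedComponentsWithStats(m)
for i in range(1,n):
    if s[i,4]>30:
        cn=cv2.findContours((l==i).astype(np.uint8),0,2)[0][0]; print('red',ce[i].round(1),s[i],np.median(P[l==i][:,2]).round(4),[ray(*b,.0135,c)[:2].round(4) for b in cv2.boxPoints(cv2.minAreaRect(cn))])
print('tip',ray(356.5,236,.0135,c))
# lines of case: depth profile down columns
for u in (215,250,285):
    print(u,[(v,*(P[v,u,[0,1,2]]*1000).round().astype(int)) for v in range(176,250,2)])
for v in (205,220,232):
    print(v,[(u,*(P[v,u,[0,1,2]]*1000).round().astype(int)) for u in list(range(188,204,2))+list(range(290,306,2))])
cr=cv2.resize(p[165:255,105:375],None,fx=2.9,fy=2.9,interpolation=cv2.INTER_CUBIC); cv2.imwrite('pics/crop1.png',cr)
E
```

```text
bench [ 0.3967  0.3374 -0.003 ]
bench [ 4.456e-01 -2.931e-01  2.000e-04]
bench [ 0.5656 -0.6841 -0.0029]
white [168.6 180.7] [159 172  20  19 298] z 0.0228 [0.5783 0.2123 0.024 ] dia 0.06052507491576856
white [248.8 199.2] [242 193  15  14 132] z 0.0098 [ 0.5143 -0.0383  0.024 ] dia 0.040282291625770565
white [141.8 207.3] [132 198  20  20 308] z 0.0228 [0.496  0.2956 0.024 ] dia 0.06153221684712645
white [173.7 212.2] [164 203  20  20 305] z 0.0229 [0.4787 0.196  0.024 ] dia 0.06123181366865654
white [278.6 220.4] [268 210  22  22 210] z 0.0071 [ 0.4458 -0.1296  0.024 ] dia 0.050808555852438014
white [219.2 221.6] [204 216  35  12 185] z 0.007 [0.4463 0.055  0.024 ] dia 0.04768843472378103
red [354.8 194.2] [351 180   9  30 233] 0.0227 [array([ 0.5698, -0.3634]), array([ 0.5693, -0.3887]), array([ 0.4771, -0.3834]), array([ 0.4776, -0.3583])]
red [225.8 192.9] [213 191  28   7  77] 0.0167 [array([0.5351, 0.0748]), array([0.5497, 0.0729]), array([ 0.5375, -0.0128]), array([ 0.5228, -0.0108])]
red [225.2 202. ] [212 199  29   6  76] 0.0165 [array([0.5155, 0.0775]), array([ 0.5168, -0.
[... 7537 characters left out ...]
), np.int64(142), np.int64(1)), (194, np.int64(417), np.int64(136), np.int64(2)), (196, np.int64(415), np.int64(126), np.int64(35)), (198, np.int64(416), np.int64(121), np.int64(20)), (200, np.int64(416), np.int64(116), np.int64(12)), (202, np.int64(416), np.int64(109), np.int64(14)), (290, np.int64(410), np.int64(-164), np.int64(13)), (292, np.int64(410), np.int64(-171), np.int64(15)), (294, np.int64(409), np.int64(-176), np.int64(19)), (296, np.int64(410), np.int64(-185), np.int64(-3)), (298, np.int64(410), np.int64(-191), np.int64(0)), (300, np.int64(410), np.int64(-197), np.int64(-1)), (302, np.int64(410), np.int64(-204), np.int64(-5)), (304, np.int64(410), np.int64(-210), np.int64(-3))]
```

View pics/crop1.png

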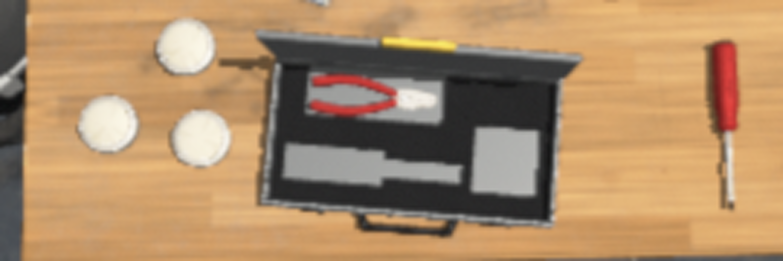

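The crop confirms the three identical tins: crop (107,124), which is px (142,208), is clearly the leftmost. The red screwdriver is at crop (725,125), and the pockets are visible (tin pocket on the right, tool pocket in front, cutters at the back). Next I'll fit the case pose and the clearance behind the lid.

```bash
cat >> h.py <<'E'
def rel(pos,yaw,st=None):
    """row entries to reach TCP pos, pointing down, tool y axis at world angle yaw (deg)"""
    st=st or env.get_state(); R0=q2R(st['orientation'])
    y=np.array([np.cos(np.radians(yaw)),np.sin(np.radians(yaw)),0]); z=np.array([0,0,-1.])
    best=None
    for s in(1,-1):
        Rt=R.from_matrix(np.stack([np.cross(s*y,z),s*y,z],1)); rv=(R0.inv()*Rt).as_rotvec(degrees=True)
        print('turn',rv.round(1),'shift cm',(R0.inv().apply(np.array(pos)-st['tcp_pos'])*100).round(2))
E
python3 - <<'E'
from h import *
p=cv2.imread('pics/top0.png'); d=np.load('top0.npy'); c=env.get_calibration('top'); P=cloud(d,c)
hsv=cv2.cvtColor(p,cv2.COLOR_BGR2HSV)
m=((hsv[...,2]>110)&(hsv[...,1]<60)).astype(np.uint8); k=np.zeros_like(m); k[206:234,201:293]=1; m*=k
n,l,s,ce=cv2.connectedComponentsWithStats(m); out=[]
for i in range(1,n):
    if s[i,4]<60: continue
    cn=cv2.findContours((l==i).astype(np.uint8),0,1)[0][0]
    vv,uu=np.nonzero(l==i); W=np.array([ray(u,v,.006,c)[:2] for u,v in zip(uu,vv)])
    r=cv2.minAreaRect((W*1000).astype(np.float32)); print(ce[i],s[i],'centroid',W.mean(0).round(4),'rect',np.round(r[0],1),np.round(r[1],1),round(r[2],1)); out.append(W.mean(0))
out.sort(key=lambda w:w[1]); tin,tool=out
# tool pocket centroid case frame: areas 109x38 @y=83, 85x20 @ y=83-54.5-42.5=-14
yc=(109*38*83+85*20*-14)/(109*38+1700); a=np.array([-12,-102.]);b=np.array([-30,yc])
v0=b-a; v1=(tool-tin)*1000; print('len',np.hypot(*v0),np.hypot(*v1))
yaw=np.arctan2(v1[1],v1[0])-np.arctan2(v0[1],v0[0]); C=np.array([[np.cos(yaw),-np.sin(yaw)],[np.sin(yaw),np.cos(yaw)]])
o=((tin+tool)/2*1000-C@((a+b)/2)); print('yaw',np.degrees(yaw),'origin',o)
for n_,q in dict(toolp=(-30,83),tinp=(-12,-102),hinge=(80,0),c1=(-80,155),c2=(-80,-155)).items():
    w=C@q+o; print(n_,w.round(1))
# rim front corners check in the image at z=37: measured by eye from crop /2.9
for u,v in[(258/2.9+105,203/2.9+165),(553/2.9+105,226/2.9+165)]: print('rim corner',ray(u,v,.037,c)[:2])
y=(hsv[...,0]>20)&(hsv[...,0]<33)&(hsv[...,1]>170)
vv,uu=np.nonzero(y[172:190,230:270]); print('tab px',uu.mean()+230,vv.mean()+172,vv.min()+172,vv.max()+172, ray(uu.mean()+230,vv.mean()+172,.21,c))
q=P[100:172,195:300].reshape(-1,3); q=q[(q[:,2]>.02)]; 
for lo in(.02,.08,.15,.25): 
    t=q[q[:,2]>lo]; print('obst z>',lo,'min x',np.percentile(t[:,0],1) if len(t) else None, 'zmax',t[:,2].max() if len(t) else 0)
gl=P[140:156,196:210].reshape(-1,3); gl=gl[gl[:,2]>.06]; print('glue',gl.mean(0),gl[:,2].max())
# screwdriver axis
m=(((hsv[...,0]<8)|(hsv[...,0]>172))&(hsv[...,1]>110)&(hsv[...,2]>60)); k=np.zeros_like(m);k[175:215,345:365]=1
vv,uu=np.nonzero(m&k); W=np.array([ray(u,v,.018,c)[:2] for u,v in zip(uu,vv)]); vx=cv2.fitLine((W*1000).astype(np.float32),cv2.DIST_L2,0,.01,.01).ravel()
print('handle',W.mean(0),W[:,0].min(),W[:,0].max(),vx, 'px',uu.mean(),vv.mean())
w=ray(356.5,236,.0135,c)[:2]-W.mean(0); print('dir handle->tip deg',np.degrees(np.arctan2(w[1],w[0])),np.hypot(*w))
E
```

```text
[278.94257426 220.22178218] [267 209  24  24 505] centroid [ 0.448  -0.1317] rect [ 448.  -131.5] [70.4 71.7] 84.3
[228.53900709 221.88297872] [203 215  61  14 564] centroid [0.4462 0.0267] rect [445.1  12.9] [190.4  37.1] 84.4
len 157.80332082391047 158.43658197946613
yaw -5.898234683151688 origin [470.40031826 -31.14227193]
toolp [449.1  54.5]
tinp [ 448.  -131.4]
hinge [550.  -39.4]
c1 [406.8 131.3]
c2 [ 374.9 -177.1]
rim corner [0.40585918 0.13165801]
rim corner [ 0.37498522 -0.17857245]<stdin>:22: RuntimeWarning: Mean of empty slice.
  ret = ret.dtype.type(ret / rcount)
Traceback (most recent call last):
ValueError: zero-size array to reduction operation minimum which has no identity
```

```bash
python3 - <<'E'
from h import *
p=cv2.imread('pics/top0.png'); d=np.load('top0.npy'); c=env.get_calibration('top'); P=cloud(d,c)
hsv=cv2.cvtColor(p,cv2.COLOR_BGR2HSV)
print('tab hsv',hsv[178:183,250])
for u in(250,): print('tab', [ray(u,v,.22,c).round(3) for v in (178,182)])
q=P[100:172,195:300].reshape(-1,3); q=q[(q[:,2]>.02)&(q[:,2]<.6)]
for lo in(.03,.08,.15,.25): 
    t=q[q[:,2]>lo]; print('obst z>',lo,'min x',np.percentile(t[:,0],2) if len(t) else None, 'zmax',t[:,2].max() if len(t) else 0)
gl=P[140:156,196:210].reshape(-1,3); gl=gl[gl[:,2]>.06]; print('glue',gl.mean(0),gl[:,2].max())
m=(((hsv[...,0]<8)|(hsv[...,0]>172))&(hsv[...,1]>110)&(hsv[...,2]>60)); k=np.zeros_like(m);k[175:215,345:365]=1
vv,uu=np.nonzero(m&k); W=np.array([ray(u,v,.018,c)[:2] for u,v in zip(uu,vv)]); vx=cv2.fitLine((W*1000).astype(np.float32),cv2.DIST_L2,0,.01,.01).ravel()
print('handle',W.mean(0),W[:,0].min(),W[:,0].max(),vx, 'px',uu.mean(),vv.mean())
w=ray(356.5,236,.0135,c)[:2]-W.mean(0); print('dir handle->tip deg',np.degrees(np.arctan2(w[1],w[0])),np.hypot(*w))
print('tin above'); rel([.496,.2956,.08],-6+90-90); rel([.496,.2956,.08],84)
E
```

```text
tab hsv [[ 19 138 214]
 [ 25 152 241]
 [ 25 155 242]
 [ 22 162 176]
 [ 21 114  92]]
tab [array([ 0.547, -0.043,  0.22 ]), array([ 0.536, -0.043,  0.22 ])]
obst z> 0.03 min x 0.680723670325312 zmax 0.3651650362954759
obst z> 0.08 min x 0.6736896738430201 zmax 0.3651650362954759
obst z> 0.15 min x 0.6991252566276323 zmax 0.3651650362954759
obst z> 0.25 min x 0.6991252566276323 zmax 0.3651650362954759
glue [0.67036781 0.10127268 0.11146187] 1.4408582066440998
handle [ 0.52351634 -0.37166974] 0.4738264112028604 0.5690083668475538 [ 9.9968857e-01 -2.4954580e-02  5.2351636e+02 -3.7166974e+02] px 354.7649572649573 194.24786324786325
dir handle->tip deg 179.58995944296902 0.1305281116812589
tin above
turn [-0.1  0.1 76.1] shift cm [-36.61 -12.77  11.95]
turn [-1.000e-01 -1.000e-01 -1.039e+02] shift cm [-36.61 -12.77  11.95]
turn [ -0.1  -0.  -13.9] shift cm [-36.61 -12.77  11.95]
turn [-0.000e+00  1.000e-01  1.661e+02] shift cm [-36.61 -12.77  11.95]
```

Call:
carry_out:
  steps:
    - [[0,0,76],[-36.6,-12.8,10],0]
    - [[0,0,76],[-36.6,-12.8,10],0]
    - [[0,0,76],[-36.6,-12.8,10],0]
    - [[0,0,76],[-36.6,-12.8,10],0]
    - [[0,0,76],[-36.6,-12.8,10],0]
    - [[0,0,76],[-36.6,-12.8,10],0]
    - [[0,0,76],[-36.6,-12.8,10],0]
    - [[0,0,76],[-36.6,-12.8,10],0]
  force: 30

```text
clock: 1.1
tcp_pos: [0.4969, 0.2942, 0.0989]
orientation: [-0.0, 0.744, 0.669, -0.001]
wrist_force: [-1.1, 0.1, 0.2]
finger_gap: 0.0853
grip_force: 0.0
```

```bash
python3 - <<'E'
from h import *
s=env.get_state(); print(s['clock'],s['tcp_pos'],s['joint_pos'],s['wrist_force'])
rel([.496,.2956,.010],-6)
p,d,c=cam('scene'); cv2.imwrite('pics/s1.png',cv2.resize(p[150:290,150:330],None,fx=4,fy=4)[:,:,::-1])
E
```

```text
1.1 [0.49688304 0.29420197 0.09885642] [ 3.95592873e-01  3.67749303e-01 -1.29262881e-01  1.07589165e+00
  1.11871725e-05  2.07240299e+00] [-1.05224356  0.09165134  0.20453741]
turn [-0.1  0.1 -0.1] shift cm [ 0.14 -0.09  8.89]
turn [1.000e-01 2.000e-01 1.799e+02] shift cm [ 0.14 -0.09  8.89]
```

View pics/s1.png

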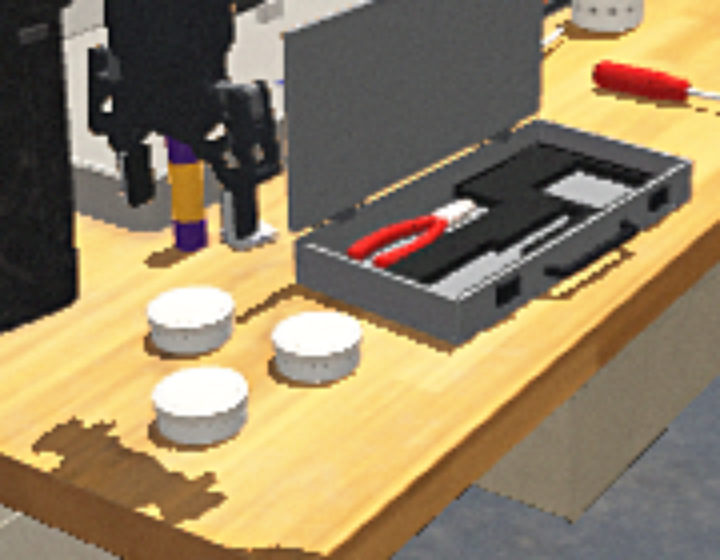

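```bash
python3 - <<'E'
from h import *
c=env.get_calibration('scene')
def proj(w):
    q=q2R(c['orientation']).inv().apply(np.array(w)-c['origin']); return ((c['cx']+c['fx']*q[0]/-q[2]-150)*4,(c['cy']-c['fy']*q[1]/-q[2]-150)*4)
for w in([.496,.2956,.024],[.5783,.2123,.024],[.4787,.196,.024],[.497,.294,.1]): print(w,np.round(proj(w)))
E
```

```text
[0.496, 0.2956, 0.024] [200. 390.]
[0.5783, 0.2123, 0.024] [190. 306.]
[0.4787, 0.196, 0.024] [315. 332.]
[0.497, 0.294, 0.1] [191. 284.]
```

```bash
python3 - <<'E'
from h import *
p,d,c=cam('scene'); P=cloud(d,c)
q=P[150:235,165:225].reshape(-1,3); near=(abs(q[:,1]-.294)<.03)&(abs(q[:,0]-.497)<.075)&(q[:,2]>.04)
t=q[near]; 
for lo,hi in((.42,.47),(.47,.52),(.52,.58)):
    w=t[(t[:,0]>lo)&(t[:,0]<hi)]; 
    if len(w): print(lo,'zmin',np.percentile(w[:,2],[0,2,5,10]).round(3),len(w), 'x',w[:,0].min(),w[:,0].max(),'y',w[:,1].mean())
E
```

```text
0.42 zmin [0.146 0.153 0.161 0.174] 891 x 0.4220213641879954 0.46991406985374096 y 0.3052511926341834
0.47 zmin [0.205 0.206 0.209 0.213] 267 x 0.47001252209274413 0.5198565300278764 y 0.3093353977789842
0.52 zmin [0.146 0.147 0.152 0.158] 398 x 0.5204088519487079 0.5682498780138135 y 0.29529146703370296
```

Call:
carry_out:
  steps:
    - [[0,0,0],[0.1,-0.1,0],255]
    - [[0,0,0],[0.1,-0.1,0],255]
    - [[0,0,0],[0.1,-0.1,0],255]
    - [[0,0,0],[0.1,-0.1,0],255]
    - [[0,0,0],[0.1,-0.1,0],255]
    - [[0,0,0],[0.1,-0.1,0],255]
    - [[0,0,0],[0.1,-0.1,0],255]
    - [[0,0,0],[0.1,-0.1,0],255]

```text
clock: 2.2
tcp_pos: [0.4953, 0.2971, 0.1002]
orientation: [-0.0, 0.742, 0.67, 0.0]
wrist_force: [-0.1, -0.0, 0.1]
finger_gap: -0.0001
grip_force: 0.0
```

```bash
python3 - <<'E'
from h import *
s=env.get_state(); print(s['tcp_pos'],s['finger_gap'])
p,d,c=cam('scene'); P=cloud(d,c)
cv2.imwrite('pics/s2.png',cv2.resize(p[150:290,150:330],None,fx=4,fy=4,interpolation=cv2.INTER_NEAREST)[:,:,::-1])
for z in np.arange(.03,.26,.015):
    w=P.reshape(-1,3); w=w[(abs(w[:,2]-z)<.0075)&(abs(w[:,1]-.294)<.05)&(abs(w[:,0]-.497)<.07)]
    if len(w): print(z.round(3),len(w),'x',w[:,0].min().round(3),w[:,0].max().round(3),'y',w[:,1].min().round(3),w[:,1].max().round(3))
E
```

```text
[0.49532601 0.29708548 0.10021735] -0.00010173706078738828
0.03 234 x 0.465 0.528 y 0.264 0.325
0.135 28 x 0.48 0.501 y 0.288 0.309
0.15 62 x 0.475 0.508 y 0.291 0.311
0.165 61 x 0.478 0.507 y 0.291 0.311
0.18 113 x 0.457 0.528 y 0.285 0.314
0.195 153 x 0.445 0.542 y 0.289 0.315
0.21 187 x 0.434 0.551 y 0.289 0.317
0.225 233 x 0.43 0.555 y 0.292 0.32
0.24 189 x 0.445 0.533 y 0.292 0.318
0.255 93 x 0.455 0.502 y 0.287 0.332
```

View pics/s2.png

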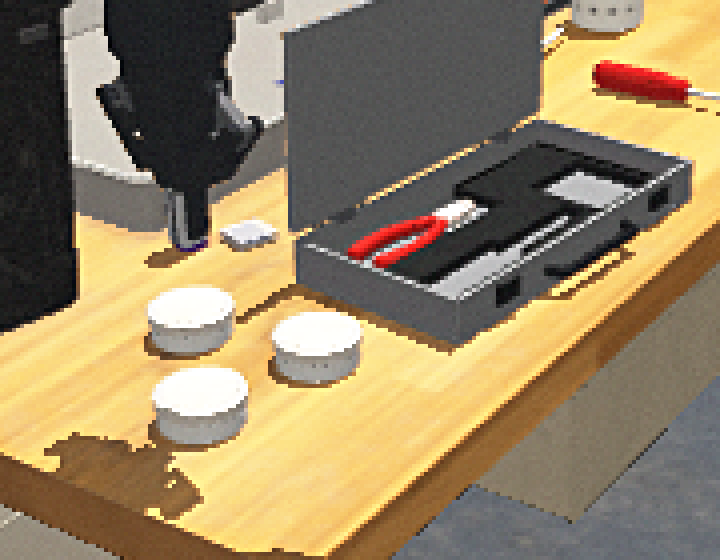

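Call:
carry_out:
  steps:
    - [[0,0,0],[0,0,0],0]
    - [[0,0,0],[0,0,0],0]
    - [[0,0,0],[0,0,0],0]
    - [[0,0,0],[0,0,3],0]
    - [[0,0,0],[0,0,5],0]
    - [[0,0,0],[0,0,7],0]
    - [[0,0,0],[0,0,8.5],0]
    - [[0,0,0],[0,0,9],0]

```text
clock: 3.25
tcp_pos: [0.4947, 0.2969, 0.0093]
orientation: [-0.0, 0.742, 0.67, -0.001]
wrist_force: [-0.5, -0.4, -0.2]
finger_gap: 0.0857
grip_force: 0.0
```

```bash
python3 - <<'E'
from h import *
s=env.get_state(); print(s['tcp_pos'],s['finger_gap'],s['wrist_force'])
p,d,c=cam('scene'); P=cloud(d,c)
cv2.imwrite('pics/s3.png',cv2.resize(p[150:290,150:330],None,fx=4,fy=4,interpolation=cv2.INTER_NEAREST)[:,:,::-1])
E
```

```text
[0.49467387 0.29688346 0.00926543] 0.08574204180145231 [-0.52623016 -0.37854254 -0.24724986]
```

View pics/s3.png

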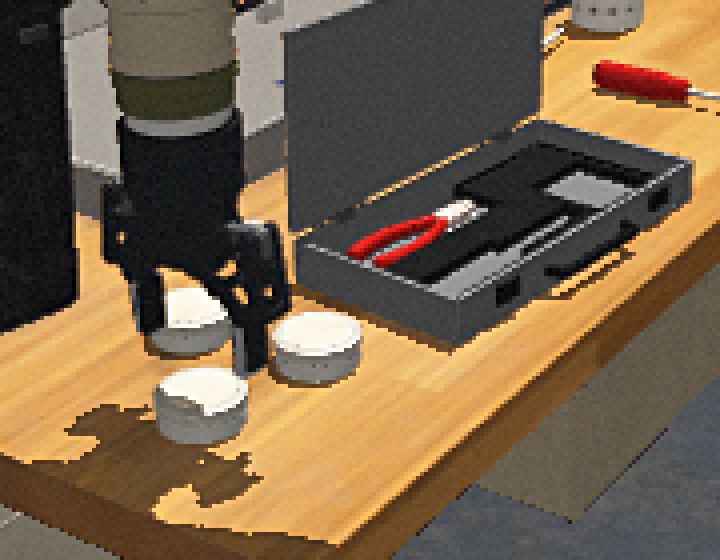

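The picture shows the fingertips at crop (150,335) and (248,375), visibly above the tin top at (200,390). They are about 30 mm higher than the reported TCP suggests. Closing here settles it: either it grips the tin as planned or it closes on air above it.

Call:
carry_out:
  steps:
    - [[0,0,0],[0,0,0],130]
    - [[0,0,0],[0,0,0],130]
    - [[0,0,0],[0,0,0],130]
    - [[0,0,0],[0,0,0],130]
    - [[0,0,0],[0,0,0],0]
    - [[0,0,0],[0,0,0],0]
    - [[0,0,0],[0,0,0],0]
    - [[0,0,0],[0,0,1.2],0]

```text
clock: 4.3
tcp_pos: [0.4963, 0.2976, -0.0013]
orientation: [0.0, 0.742, 0.67, 0.001]
wrist_force: [0.2, 0.6, -1.0]
finger_gap: 0.0853
grip_force: 0.0
```

```bash
python3 - <<'E'
from h import *
s=env.get_state(); print(s['tcp_pos'],s['finger_gap'],s['wrist_force'],s['grip_force'],s['joint_pos'])
p,d,c=cam('scene'); P=cloud(d,c); 
w=P[150:290,150:330].reshape(-1,3); w=w[(abs(w[:,1]-.297)<.05)&(abs(w[:,0]-.495)<.07)&(w[:,2]>.03)&(w[:,2]<.2)]
f=w[(abs(w[:,0]-.495)>.036)]; print('finger zmin',np.sort(f[:,2])[:12].round(3))
hsv=cv2.cvtColor(p,cv2.COLOR_RGB2HSV)
p2,d2,c2=cam('top'); hsv=cv2.cvtColor(p2,cv2.COLOR_RGB2HSV); Q=cloud(d2,c2)
m=((hsv[...,1]<60)&(hsv[...,2]>150)).astype(np.uint8); m[:,:115]=0; m[:170]=0; m[235:]=0; m[:,190:]=0
n,l,st,ce=cv2.connectedComponentsWithStats(m)
for i in range(1,n):
    if st[i,4]>60: print(ce[i],st[i],ray(*ce[i],.024,c2))
E
```

```text
[ 0.49627135  0.2975695  -0.00131799] 0.08534746166664353 [ 0.15733984  0.60890772 -0.99985136] 0.0 [ 4.01378557e-01  4.54599315e-01 -2.66391590e-01  8.47448867e-01
  9.82053519e-05  2.07467146e+00]
finger zmin [0.043 0.044 0.045 0.045 0.045 0.046 0.046 0.046 0.047 0.047 0.047 0.047]
[168.78431373 180.81699346] [159 172  20  19 306] [0.5779711  0.21179468 0.024     ]
[145.87428571 208.22285714] [139 198  14  20 175] [0.492917   0.28272186 0.024     ]
[173.88535032 212.35031847] [164 203  21  20 314] [0.47810673 0.1954425  0.024     ]
[117.0617284  227.43209877] [115 216   7  19  81] [0.43507409 0.37114848 0.024     ]
```

Call:
carry_out:
  steps:
    - [[0,0,0],[0,0,-0.6],110]
    - [[0,0,0],[0,0,-0.6],110]
    - [[0,0,0],[0,0,-0.6],110]
    - [[0,0,0],[0,0,-0.6],110]
    - [[0,0,0],[0,0,-0.6],110]
    - [[0,0,0],[0,0,-0.6],110]
    - [[0,0,0],[0,0,-0.6],110]
    - [[0,0,0],[0,0,-0.6],110]

```text
clock: 5.4
tcp_pos: [0.4953, 0.2971, 0.0042]
orientation: [-0.0, 0.742, 0.67, 0.0]
wrist_force: [-0.1, 0.2, -0.1]
finger_gap: 0.0483
grip_force: 0.0
```

```bash
python3 - <<'E'
from h import *
p,d,c=cam('scene'); P=cloud(d,c); 
s=env.get_state(); print(s['tcp_pos'],s['finger_gap'],s['grip_force'])
w=P[150:290,150:330].reshape(-1,3); w=w[(abs(w[:,1]-.297)<.05)&(abs(w[:,0]-.495)<.07)&(w[:,2]>.03)&(w[:,2]<.2)]
print('finger zmin',np.sort(w[:,2])[:12].round(3))
E
```

```text
[0.4952594  0.29713173 0.00418802] 0.04854073991490527 0.0
finger zmin [0.039 0.039 0.039 0.04  0.04  0.041 0.041 0.041 0.041 0.041 0.042 0.042]
```

Now it is certain: the fingers closed on air to 48 mm. The true tips are about 31 mm above the reported TCP, so I'll work with that offset.

Call:
carry_out:
  steps:
    - [[0,0,0],[0,0,0],0]
    - [[0,0,0],[0,0,0],0]
    - [[0,0,0],[0,0,0],0]
    - [[0,0,0],[0,0,0],0]
    - [[0,0,0],[0,0,1],0]
    - [[0,0,0],[0,0,2],0]
    - [[0,0,0],[0,0,2.7],0]
    - [[0,0,0],[0,0,2.7],0]

```text
clock: 6.45
tcp_pos: [0.4944, 0.2968, -0.0239]
orientation: [-0.0, 0.742, 0.67, -0.001]
wrist_force: [0.3, -0.6, -0.9]
finger_gap: 0.0857
grip_force: 0.0
```

Call:
carry_out:
  steps:
    - [[0,0,0],[0,0,0],255]
    - [[0,0,0],[0,0,0],255]
    - [[0,0,0],[0,0,0],255]
    - [[0,0,0],[0,0,0],255]
    - [[0,0,0],[0,0,0],255]
    - [[0,0,0],[0,0,0],255]
    - [[0,0,0],[0,0,0],255]
    - [[0,0,0],[0,0,0],255]
  force: 25

```text
clock: 7.45
tcp_pos: [0.4959, 0.2973, -0.0221]
orientation: [0.0, 0.742, 0.67, 0.001]
wrist_force: [-0.1, -1.3, 6.0]
finger_gap: 0.0602
grip_force: 27.5
```

```bash
python3 - <<'E'
from h import *
s=env.get_state(); print(s['tcp_pos'],s['finger_gap'],s['grip_force'],s['wrist_force'])
p,d,c=cam('scene'); P=cloud(d,c)
cv2.imwrite('pics/s4.png',cv2.resize(p[200:280,170:290],None,fx=6,fy=6,interpolation=cv2.INTER_NEAREST)[:,:,::-1])
E
```

```text
[ 0.49587564  0.29734081 -0.02210663] 0.060167331525022585 27.453449070453644 [-0.14590865 -1.27576633  5.97358075]
```

View pics/s4.png

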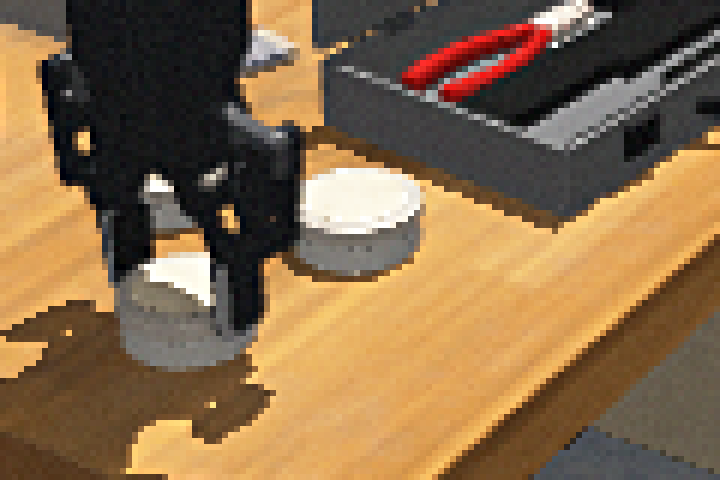

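Crop: the fingers hold the right tin with the tip at (240,335), about 8 mm above the bench. That is a bit low for the foam top, so I'll regrip 6 mm higher.

Call:
carry_out:
  steps:
    - [[0,0,0],[0,0,0],40]
    - [[0,0,0],[0,0,0],40]
    - [[0,0,0],[0,0,-0.6],40]
    - [[0,0,0],[0,0,-0.6],40]
    - [[0,0,0],[0,0,-0.6],255]
    - [[0,0,0],[0,0,-0.6],255]
    - [[0,0,0],[0,0,-0.6],255]
    - [[0,0,0],[0,0,-0.6],255]
  force: 25

```text
clock: 8.5
tcp_pos: [0.4955, 0.2973, -0.0162]
orientation: [0.0, 0.742, 0.67, 0.0]
wrist_force: [-1.2, -0.3, 4.1]
finger_gap: 0.0597
grip_force: 26.0
```

```bash
python3 - <<'E'
from h import *
s=env.get_state(); print(s['tcp_pos'],s['finger_gap'],s['grip_force'],s['wrist_force'])
E
```

```text
[ 0.49554449  0.29725592 -0.01615401] 0.05966901997178115 26.03010445833206 [-1.15110634 -0.26139139  4.07394413]
```

Call:
carry_out:
  steps:
    - [[0,0,0],[0,0,-1.5],255]
    - [[0,0,0],[0,0,-4],255]
    - [[0,0,0],[0,0,-7],255]
    - [[0,0,0],[-2,0,-9],255]
    - [[0,0,0],[-6,0,-9],255]
    - [[0,0,0],[-11,-0.1,-9],255]
    - [[0,0,0],[-16,-0.1,-9],255]
    - [[0,0,0],[-20,-0.2,-9],255]

```text
clock: 9.5
tcp_pos: [0.4718, 0.0959, 0.0735]
orientation: [0.0, 0.743, 0.67, -0.0]
wrist_force: [0.2, 0.3, 0.1]
finger_gap: 0.0598
grip_force: 27.1
```

Call:
carry_out:
  steps:
    - [[0,0,0],[-4,0,0],255]
    - [[0,0,0],[-9,0,0],255]
    - [[0,0,0],[-14,0,0],255]
    - [[0,0,0],[-18,-0.1,0],255]
    - [[0,0,0],[-21,-0.1,0],255]
    - [[0,0,0],[-23,-0.1,0],255]
    - [[0,0,0],[-23,-0.1,0],255]
    - [[0,0,0],[-23,-0.1,0],255]

```text
clock: 10.5
tcp_pos: [0.4476, -0.1301, 0.0732]
orientation: [-0.0, 0.743, 0.67, 0.0]
wrist_force: [-1.0, 0.0, -0.3]
finger_gap: 0.0596
grip_force: 27.1
```

```bash
python3 - <<'E'
from h import *
s=env.get_state(); print(s['clock'],s['tcp_pos'],s['finger_gap'],s['grip_force'],s['wrist_force'],s['joint_pos'])
p,d,c=cam('scene'); 
cv2.imwrite('pics/s5.png',cv2.resize(p[130:250,220:350],None,fx=5,fy=5,interpolation=cv2.INTER_NEAREST)[:,:,::-1])
P=cloud(d,c)
w=P[100:260,200:360].reshape(-1,3); w=w[(abs(w[:,1]+.131)<.06)&(abs(w[:,0]-.448)<.06)&(w[:,2]>.055)&(w[:,2]<.13)]
for z in np.arange(.05,.14,.01):
    k=w[abs(w[:,2]-z)<.005]
    if len(k): print(z.round(3),len(k),'x',np.percentile(k[:,0],[2,98]).round(3),'y',np.percentile(k[:,1],[2,98]).round(3))
hsv=cv2.cvtColor(p,cv2.COLOR_RGB2HSV)
m=(hsv[...,1]<50)&(hsv[...,2]>110)&(abs(P[...,0]-.448)<.05)&(abs(P[...,1]+.131)<.05)&(P[...,2]>.055)
vv,uu=np.nonzero(m); k=P[m]; print(len(k),uu.min(),uu.max(),vv.min(),vv.max(),np.percentile(k,[2,98],axis=0).round(3))
rel([.448,-.1314,-.01],-5.9,s)
E
```

```text
10.5 [ 0.44764639 -0.1300944   0.07324658] 0.059559351332610366 27.148342430591583 [-1.04419075  0.02505651 -0.25767046] [-4.55483367e-01  1.87308831e-01 -4.46148189e-01  9.37931469e-01
  2.62531566e-04  1.21826955e+00]
0.09 21 x [0.416 0.464] y [-0.132 -0.103]
0.1 47 x [0.416 0.466] y [-0.134 -0.1  ]
0.11 108 x [0.412 0.475] y [-0.154 -0.102]
0.12 56 x [0.404 0.485] y [-0.153 -0.113]
0.13 22 x [0.401 0.487] y [-0.143 -0.115]
18 291 303 166 170 [[ 0.429 -0.155  0.113]
 [ 0.47  -0.13   0.116]]
turn [-0. -0.  0.] shift cm [-0.13  0.05  8.32]
turn [   0.   -0. -180.] shift cm [-0.13  0.05  8.32]
```

View pics/s5.png

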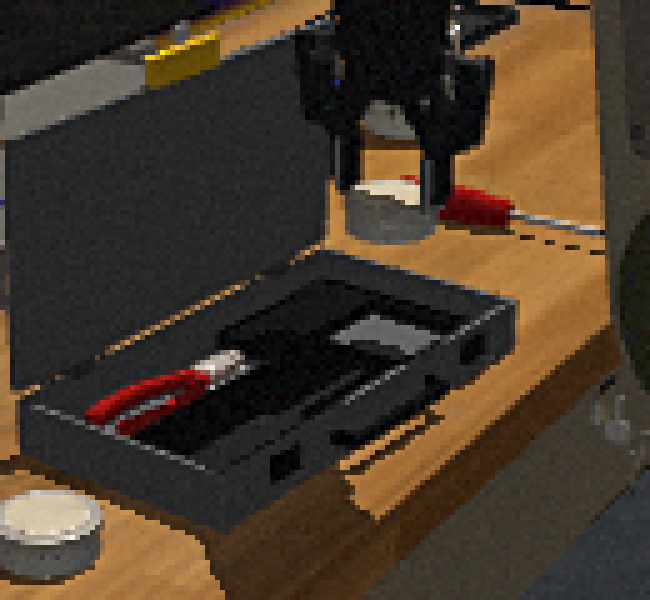

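The tin hangs level at crop (390,210) over the pocket at (385,335). The heights agree (top at 0.114), and the measured centre is (0.447,-0.131) against (0.448,-0.131) for the pocket. Lowering it now.

Call:
carry_out:
  steps:
    - [[0,0,0],[-0.1,0,2],255]
    - [[0,0,0],[-0.1,0,4.2],255]
    - [[0,0,0],[-0.1,0,6],255]
    - [[0,0,0],[-0.1,0,7.2],255]
    - [[0,0,0],[-0.1,0,7.8],255]
    - [[0,0,0],[-0.1,0,8.1],255]
    - [[0,0,0],[-0.1,0,8.2],255]
    - [[0,0,0],[-0.1,0,8.3],255]

```text
clock: 11.55
tcp_pos: [0.4486, -0.1315, -0.0094]
orientation: [0.0, 0.742, 0.67, 0.0]
wrist_force: [-0.4, -0.0, -0.4]
finger_gap: 0.0599
grip_force: 27.2
```

```bash
python3 - <<'E'
from h import *
p,d,c=cam('scene'); s=env.get_state(); print(s['clock'],s['tcp_pos'],s['finger_gap'],s['grip_force'],s['wrist_force'])
cv2.imwrite('pics/s6.png',cv2.resize(p[160:240,240:350],None,fx=6,fy=6,interpolation=cv2.INTER_NEAREST)[:,:,::-1])
P=cloud(d,c); k=P[160:240,240:350].reshape(-1,3); k=k[(abs(k[:,0]-.448)<.012)&(abs(k[:,1]+.131)<.02)]; print('tin top z',np.percentile(k[:,2],[10,50,90]).round(4))
E
```

```text
11.6 [ 0.44850116 -0.13147404 -0.00957617] 0.059881931880163754 27.152823507785797 [-0.84459774  1.37235952  0.66169964]
tin top z [0.0315 0.1085 0.1345]
```

View pics/s6.png

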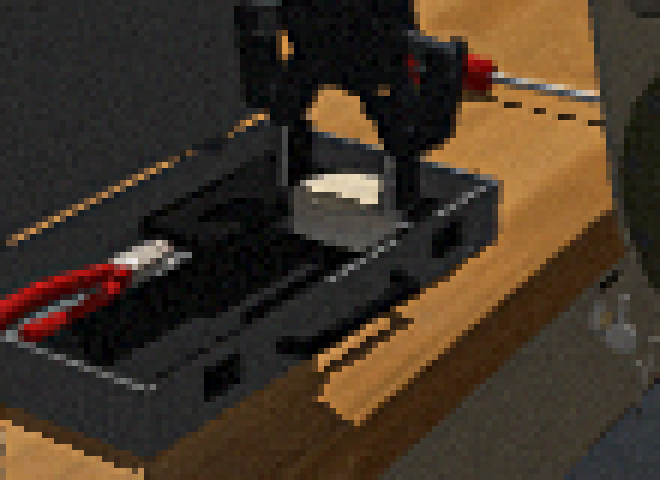

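The tin is down in its pocket at crop (345,205), with the fingers clear of the walls. I'll ease it the last millimetre and release with a partial opening. That leaves one picture, so I'll rely on numbers from here.

Call:
carry_out:
  steps:
    - [[0,0,0],[0,0,0.05],255]
    - [[0,0,0],[0,0,0.1],255]
    - [[0,0,0],[0,0,0.1],255]
    - [[0,0,0],[0,0,0.1],35]
    - [[0,0,0],[0,0,0.1],35]
    - [[0,0,0],[0,0,0.1],35]
    - [[0,0,0],[0,0,-0.5],35]
    - [[0,0,0],[0,0,-2],35]

```text
clock: 12.6
tcp_pos: [0.4475, -0.131, 0.0101]
orientation: [-0.001, 0.742, 0.67, -0.0]
wrist_force: [-0.1, 0.2, -0.0]
finger_gap: 0.0736
grip_force: 0.0
```

```bash
python3 - <<'E'
from h import *
s=env.get_state(); print(s['clock'],s['tcp_pos'],s['finger_gap'],s['grip_force'],s['wrist_force'])
rel([.5225,-.3715,.07],89,s)
E
```

```text
12.6 [ 0.44752488 -0.13098134  0.01007876] 0.07363195405226623 0.0 [-0.05739299  0.22859801 -0.03856733]
turn [ -0.   -0.1 -94.9] shift cm [-23.15   9.91  -6.02]
turn [-0.1  0.  85.1] shift cm [-23.15   9.91  -6.02]
```

Call:
carry_out:
  steps:
    - [[0,0,0],[0,0,-4],60]
    - [[0,0,-10],[-3,1.3,-6],60]
    - [[0,0,-20],[-8,3.4,-6],60]
    - [[0,0,-30],[-13,5.6,-6],60]
    - [[0,0,-40],[-18,7.7,-6],60]
    - [[0,0,-50],[-23.2,9.9,-6],60]
    - [[0,0,-60],[-23.2,9.9,-6],60]
    - [[0,0,-70],[-23.2,9.9,-6],60]

```text
clock: 13.6
tcp_pos: [0.5227, -0.3731, 0.0697]
orientation: [-0.0, 0.222, 0.975, 0.0]
wrist_force: [0.1, -0.2, 0.2]
finger_gap: 0.0657
grip_force: 0.0
```

```bash
python3 - <<'E'
from h import *
p,d,c=cam('top'); s=env.get_state(); print(s['clock'],s['tcp_pos'],s['joint_pos'])
rel([.5225,-.3715,-.019],89,s)
P=cloud(d,c); hsv=cv2.cvtColor(p,cv2.COLOR_RGB2HSV)
m=((hsv[...,1]<60)&(hsv[...,2]>135)).astype(np.uint8); k=np.zeros_like(m); k[203:237,262:298]=1; m*=k
n,l,st,ce=cv2.connectedComponentsWithStats(m)
for i in range(1,n):
    if st[i,4]>30: print(ce[i],st[i],'z',np.median(P[l==i][:,2]).round(4),ray(*ce[i],.030,c))
E
```

```text
13.65 [ 0.52274581 -0.3727241   0.06991938] [-7.44412764e-01  5.04284606e-01  9.70123355e-03  1.07693665e+00
  1.44542916e-04 -3.02833697e-01]
turn [  0.   -0.  -24.3] shift cm [0.07 0.1  8.89]
turn [ -0.   -0.  155.7] shift cm [0.07 0.1  8.89]
```

Call:
carry_out:
  steps:
    - [[0,0,-10],[0,0.1,0],60]
    - [[0,0,-20],[0,0.1,0],60]
    - [[0,0,-24.3],[0,0.1,2],60]
    - [[0,0,-24.3],[0,0.1,4.5],60]
    - [[0,0,-24.3],[0,0.1,7],60]
    - [[0,0,-24.3],[0,0.1,8.2],60]
    - [[0,0,-24.3],[0,0.1,8.5],60]
    - [[0,0,-24.3],[0,0.1,8.5],60]

```text
clock: 14.65
tcp_pos: [0.5239, -0.3716, -0.0142]
orientation: [0.0, 0.014, 1.0, -0.0]
wrist_force: [0.7, 0.5, 0.4]
finger_gap: 0.0651
grip_force: 0.0
```

```bash
python3 - <<'E'
from h import *
p,d,c=cam('scene'); s=env.get_state(); print(s['clock'],s['tcp_pos'],s['wrist_force'])
P=cloud(d,c); hsv=cv2.cvtColor(p,cv2.COLOR_RGB2HSV); red=((hsv[...,0]<8)|(hsv[...,0]>172))&(hsv[...,1]>110)
w=P[~red&(abs(P[...,0]-.5225)<.04)&(abs(P[...,1]+.3715)<.06)&(P[...,2]>.006)&(P[...,2]<.1)]
print(len(w),np.sort(w[:,2])[:15].round(3)); f=w[w[:,2]<.045]; print(np.c_[f[:,1],f[:,2]][:10].round(3))
E
```

```text
14.7 [ 0.52402855 -0.37180518 -0.01381308] [ 0.82245631  0.37361657 -0.42017192]
216 [0.006 0.016 0.025 0.026 0.027 0.027 0.028 0.028 0.028 0.029 0.03  0.03
 0.03  0.032 0.033]
[[-0.399  0.045]
 [-0.402  0.045]
 [-0.407  0.044]
 [-0.408  0.044]
 [-0.402  0.04 ]
 [-0.41   0.037]
 [-0.409  0.039]
 [-0.414  0.037]
 [-0.402  0.043]
 [-0.404  0.035]]
```

Call:
carry_out:
  steps:
    - [[0,0,0],[-0.1,0,0.2],60]
    - [[0,0,0],[-0.1,0,0.3],60]
    - [[0,0,0],[-0.1,0,0.3],255]
    - [[0,0,0],[-0.1,0,0.3],255]
    - [[0,0,0],[-0.1,0,0.3],255]
    - [[0,0,0],[-0.1,0,0.3],255]
    - [[0,0,0],[-0.1,0,0.3],255]
    - [[0,0,0],[-0.1,0,0.3],255]
  force: 40

```text
clock: 15.7
tcp_pos: [0.5246, -0.3716, -0.0175]
orientation: [0.0, 0.014, 1.0, -0.0]
wrist_force: [0.3, -0.4, 4.3]
finger_gap: 0.0258
grip_force: 40.2
```

```bash
python3 - <<'E'
from h import *
p,d,c=cam('scene'); s=env.get_state(); print(s['clock'],s['tcp_pos'],s['finger_gap'],s['grip_force'],s['wrist_force'])
P=cloud(d,c); hsv=cv2.cvtColor(p,cv2.COLOR_RGB2HSV); red=((hsv[...,0]<8)|(hsv[...,0]>172))&(hsv[...,1]>110)
w=P[~red&(abs(P[...,0]-.5225)<.03)&(abs(P[...,1]+.3715)<.04)&(P[...,2]>.004)&(P[...,2]<.1)]
print(len(w),np.sort(w[:,2])[:20].round(3))
E
```

```text
15.75 [ 0.52462658 -0.37153761 -0.01752452] 0.02577424232019671 40.26384115219116 [-1.17129798 -0.12866035  3.18561353]
183 [0.004 0.016 0.017 0.019 0.02  0.02  0.021 0.024 0.024 0.024 0.024 0.024
 0.027 0.027 0.027 0.028 0.028 0.028 0.029 0.029]
```

Call:
carry_out:
  steps:
    - [[0,0,0],[0,0,-1.5],255]
    - [[0,0,0],[1,0,-4],255]
    - [[0,0,0],[4,0,-7],255]
    - [[0,0,-8],[7,2,-9],255]
    - [[0,0,-17],[8.2,6,-9],255]
    - [[0,0,-27],[8.2,11,-9],255]
    - [[0,0,-37],[8.2,16,-9],255]
    - [[0,0,-45],[8.2,20,-9],255]

```text
clock: 16.75
tcp_pos: [0.4474, -0.1672, 0.0727]
orientation: [0.0, -0.372, 0.928, 0.0]
wrist_force: [0.7, -0.2, -1.2]
finger_gap: 0.0261
grip_force: 39.7
```

```bash
python3 - <<'E'
from h import *
s=env.get_state(); print(s['clock'],s['tcp_pos'],s['finger_gap'],s['grip_force'],s['wrist_force'],s['joint_pos'])
rel([.4493,.0565,.0725],174.1,s)
E
```

```text
16.75 [ 0.44735572 -0.16721134  0.07274311] 0.026135791656569315 39.74112510681152 [ 0.65108312 -0.15566217 -1.17427796] [-5.26256709e-01  2.08069144e-01 -4.20955611e-01  9.42039365e-01
  3.63029124e-04 -1.28949201e+00]
turn [  0.    0.  -40.4] shift cm [-15.6   16.03   0.03]
turn [  0.   -0.  139.6] shift cm [-15.6   16.03   0.03]
```

Call:
carry_out:
  steps:
    - [[0,0,-8],[-2.8,2.9,0],255]
    - [[0,0,-17],[-6.3,6.5,0],255]
    - [[0,0,-27],[-9.8,10.1,0],255]
    - [[0,0,-35],[-12.8,13.1,0],255]
    - [[0,0,-40.4],[-14.8,15.2,0],255]
    - [[0,0,-40.4],[-15.6,16,0],255]
    - [[0,0,-40.4],[-15.6,16,0],255]
    - [[0,0,-40.4],[-15.6,16,0],255]

```text
clock: 17.75
tcp_pos: [0.4513, 0.0534, 0.0723]
orientation: [-0.0, -0.667, 0.745, -0.0]
wrist_force: [-0.4, 0.9, -0.3]
finger_gap: 0.0262
grip_force: 39.7
```

```bash
python3 - <<'E'
from h import *
p,d,c=cam('scene'); s=env.get_state(); print(s['clock'],s['tcp_pos'],s['finger_gap'],s['wrist_force'])
P=cloud(d,c); hsv=cv2.cvtColor(p,cv2.COLOR_RGB2HSV); red=((hsv[...,0]<8)|(hsv[...,0]>172))&(hsv[...,1]>110)
w=P[red&(P[...,2]>.05)&(P[...,2]<.16)&(P[...,0]<.52)&(P[...,1]>-.05)&(P[...,1]<.2)]
print('handle pts',len(w),np.percentile(w,[2,50,98],axis=0).round(4))
p2,d2,c2=cam('top'); h2=cv2.cvtColor(p2,cv2.COLOR_RGB2HSV); r2=((h2[...,0]<8)|(h2[...,0]>172))&(h2[...,1]>110)&(h2[...,2]>50)
r2[:205]=0; r2[250:]=0; vv,uu=np.nonzero(r2[:,190:300]); print('top red px',len(uu))
if len(uu): 
    W=np.array([ray(u+190,v,.105,c2)[:2] for u,v in zip(uu,vv)]); print(W.min(0),W.max(0),W.mean(0))
Q=cloud(d2,c2); k=(Q[...,2]>.075)&(Q[...,2]<.125)&(Q[...,1]<-.02)&(Q[...,1]>-.12)&(Q[...,0]>.4)&(Q[...,0]<.5); vv,uu=np.nonzero(k); print('blade pts',len(uu),Q[k].min(0) if len(uu) else'',Q[k].max(0) if len(uu) else '', Q[k].mean(0) if len(uu) else '')
rel([.4493,.0565,-.0105],174.1,s)
cv2.imwrite('pics/s7.png',cv2.resize(np.vstack([p[150:250,190:350],p2[160:260,180:340]]),None,fx=3,fy=3,interpolation=cv2.INTER_NEAREST)[:,:,::-1])
E
```

```text
17.8 [0.45133277 0.05332187 0.07225399] 0.025834726627177874 [ 0.31220549 -0.25691658 -0.07676124]
handle pts 153 [[0.4221 0.0148 0.0961]
 [0.4422 0.076  0.1116]
 [0.4622 0.1037 0.1246]]
top red px 48
[0.43478223 0.00897923] [0.45554254 0.02671225] [0.44556982 0.01731907]
blade pts 40 [ 0.43326281 -0.0755303   0.09857533] [ 0.44326381 -0.0200766   0.11055585] [ 0.43847114 -0.04783356  0.10468852]
turn [-0.  -0.  -0.4] shift cm [-0.3   0.24  8.28]
turn [ -0.    0.  179.6] shift cm [-0.3   0.24  8.28]
```

Call:
carry_out:
  steps:
    - [[0,0,-0.4],[-0.15,0.25,2],255]
    - [[0,0,-0.4],[-0.15,0.25,4],255]
    - [[0,0,-0.4],[-0.15,0.25,5.6],255]
    - [[0,0,-0.4],[-0.15,0.25,6.7],255]
    - [[0,0,-0.4],[-0.15,0.25,7.4],255]
    - [[0,0,-0.4],[-0.15,0.25,7.9],255]
    - [[0,0,-0.4],[-0.15,0.25,8.2],255]
    - [[0,0,-0.4],[-0.15,0.25,8.35],255]

```text
clock: 18.85
tcp_pos: [0.4491, 0.0561, -0.0112]
orientation: [0.0, -0.671, 0.742, -0.0]
wrist_force: [-1.7, -0.5, -1.0]
finger_gap: 0.0261
grip_force: 39.8
```

```bash
python3 - <<'E'
from h import *
p,d,c=cam('scene'); s=env.get_state(); print(s['clock'],s['tcp_pos'],s['finger_gap'],s['wrist_force'],s['ft_torque'])
P=cloud(d,c); hsv=cv2.cvtColor(p,cv2.COLOR_RGB2HSV); red=((hsv[...,0]<8)|(hsv[...,0]>172))&(hsv[...,1]>110)
w=P[red&(P[...,2]>.0)&(P[...,2]<.16)&(P[...,0]<.48)&(P[...,1]>-.05)&(P[...,1]<.2)]
print('handle pts',len(w),np.percentile(w,[2,50,98],axis=0).round(4))
p2,d2,c2=cam('top')
cv2.imwrite('pics/s8.png',cv2.resize(np.vstack([p[150:250,190:350],p2[160:260,180:340]]),None,fx=3,fy=3,interpolation=cv2.INTER_NEAREST)[:,:,::-1])
E
```

```text
18.9 [ 0.44902057  0.05608068 -0.01130687] 0.02599102010056747 [ 0.79415745 -0.93034291 -0.33123463] [ 0.02785316 -0.00258859 -0.00908267]
handle pts 148 [[0.4179 0.0158 0.0146]
 [0.4401 0.0742 0.0294]
 [0.4735 0.1033 0.0901]]
```

Call:
carry_out:
  steps:
    - [[0,0,0],[0,0,0.05],255]
    - [[0,0,0],[0,0,0.1],255]
    - [[0,0,0],[0,0,0.1],255]
    - [[0,0,0],[0,0,0.1],125]
    - [[0,0,0],[0,0,0.1],125]
    - [[0,0,0],[0,0,0.1],125]
    - [[0,0,0],[0,0,-1],125]
    - [[0,0,0],[0,0,-4],125]

```text
clock: 19.95
tcp_pos: [0.4474, 0.0561, 0.0285]
orientation: [-0.001, -0.671, 0.742, 0.001]
wrist_force: [-0.0, -0.6, -0.6]
finger_gap: 0.0436
grip_force: 0.0
```

Call:
carry_out:
  steps:
    - [[0,0,0],[0,0,-4],255]
    - [[0,0,0],[0,0,-9],255]
    - [[0,0,0],[0,0,-14],255]
    - [[0,0,0],[0,5,-19],255]
    - [[0,0,0],[0,10,-19],255]
    - [[0,0,0],[0,15,-19],255]
    - [[0,0,0],[0,15,-19],255]
    - [[0,0,0],[0,15,-19],255]

```text
clock: 20.95
tcp_pos: [0.3005, 0.0711, 0.2195]
orientation: [0.001, -0.671, 0.742, -0.001]
wrist_force: [-0.9, 1.2, 0.6]
finger_gap: 0.0001
grip_force: 0.0
```

```bash
python3 - <<'E'
from h import *
p,d,c=cam('scene'); s=env.get_state(); print(s['clock'],s['tcp_pos'],s['finger_gap'],s['wrist_force'],s['joint_pos'])
p2,d2,c2=cam('top')
cv2.imwrite('pics/s9.png',cv2.resize(np.vstack([p[150:250,190:350],p2[160:260,180:340]]),None,fx=3,fy=3,interpolation=cv2.INTER_NEAREST)[:,:,::-1])
E
```

```text
21.0 [0.30073546 0.07101218 0.21922985] 0.0003223742555786703 [ 0.22750578 -0.65171965 -0.39425771] [-3.00383004e-02 -2.19346971e-01 -4.71313339e-01  1.31701226e+00
  3.73477956e-05 -1.50002327e+00]
```

View pics/s9.png

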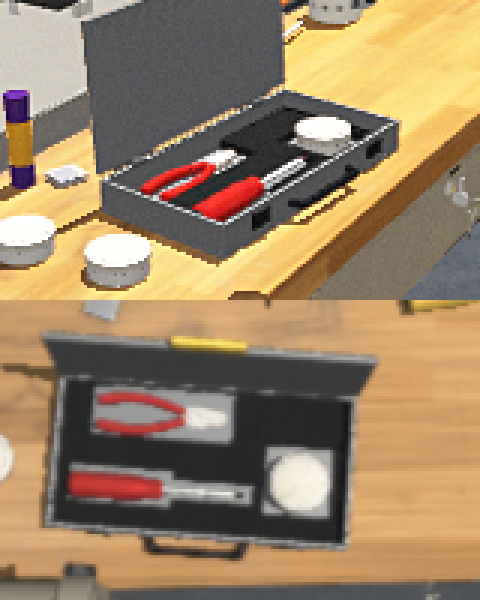

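The last picture shows everything in place. The screwdriver lies in its pocket with the blade in the slot (top half, red 70–160, blade to 245 at row 490), the tin sits in its pocket (300,482), and the cutters are untouched (160,412). Glue stick at (18,140) in the upper half. Next is the lid, so I'll go over and behind it with the fingers shut and turned side-on.

Call:
carry_out:
  steps:
    - [[0,0,10],[0,0,-3],255]
    - [[0,0,20],[0,0,-5],255]
    - [[0,0,30],[1,-4,-5],255]
    - [[0,0,40],[2.5,-9,-5],255]
    - [[0,0,50],[4,-15,-5],255]
    - [[0,0,60],[5.5,-20,-5],255]
    - [[0,0,70],[7,-26,-5],255]
    - [[0,0,80],[8.4,-30.5,-5],255]

```text
clock: 22.05
tcp_pos: [0.5977, -0.0446, 0.2667]
orientation: [-0.001, -0.034, 0.999, 0.0]
wrist_force: [0.3, 0.6, 0.6]
finger_gap: 0.0
grip_force: 0.0
```

```bash
python3 - <<'E'
from h import *
s=env.get_state(); print(s['clock'],s['tcp_pos'],s['wrist_force'],s['joint_pos'])
rel([.5948,-.044,.155],84.1,s)
E
```

```text
22.05 [ 0.59768965 -0.04459317  0.26673106] [0.27123003 0.57871456 0.63966174] [-2.08407501e-01  3.58370371e-01  2.71280582e-01  1.48511464e+00
  1.05687688e-04 -2.75724605e-01]
turn [ 0.  -0.1  9.8] shift cm [ 0.27  0.07 11.17]
turn [ 1.000e-01  0.000e+00 -1.702e+02] shift cm [ 0.27  0.07 11.17]
```

Call:
carry_out:
  steps:
    - [[0,0,9.8],[0,0.1,1],255]
    - [[0,0,9.8],[0,0.1,3],255]
    - [[0,0,9.8],[0,0.1,5],255]
    - [[0,0,9.8],[0,0.1,7],255]
    - [[0,0,9.8],[0,0.1,9],255]
    - [[0,0,9.8],[0,0.1,10.5],255]
    - [[0,0,9.8],[0,0.1,10.8],255]
    - [[0,0,9.8],[0,0.1,10.8],255]

```text
clock: 23.05
tcp_pos: [0.5949, -0.0423, 0.1607]
orientation: [0.0, 0.049, 0.999, 0.0]
wrist_force: [0.5, -0.7, 0.6]
finger_gap: -0.0001
grip_force: 0.0
```

```bash
python3 - <<'E'
from h import *
s=env.get_state(); print(s['clock'],s['tcp_pos'],s['wrist_force'])
p,d,c=cam('scene'); P=cloud(d,c); t=s['tcp_pos']
w=P.reshape(-1,3); w=w[(w[:,0]>.57)&(w[:,0]<.63)&(abs(w[:,1]+.045)<.03)&(w[:,2]>.1)&(w[:,2]<.4)]
print('gripper seen',len(w),np.sort(w[:,2])[:6].round(3) if len(w) else '')
h=np.array([.550,-.0394]); ax=np.array([.9947,-.1028])
print('s of tcp',(t[:2]-h)@ax)
off=.029
# target tcp positions for lid angle th, tip contact radius r, outward offset
for th in np.radians([85,75,65,55,45,35,25,15,8,3,0]):
    for_r=.145; a=.004+.011*np.sin(th)  # finger half 11 mm
    s_=-for_r*np.cos(th)+a*np.sin(th); z=.042+for_r*np.sin(th)+.004*np.cos(th)-.0*np.cos(th)
    print(np.degrees(th).round(),'s',round(s_,4),'z rep',round(z-off,4),'shift x cm',round(100*((t[:2]-h)@ax-s_),1),'z cm',round(100*(t[2]-(z-off)),1))
E
```

```text
23.05 [ 0.59491172 -0.04226193  0.16071582] [ 0.54064468 -0.72974201  0.60892757]
gripper seen 455 [0.193 0.195 0.196 0.196 0.197 0.198]
s of tcp 0.04496789347309693
85.0 s 0.0023 z rep 0.1578 shift x cm 4.3 z cm 0.3
75.0 s -0.0234 z rep 0.1541 shift x cm 6.8 z cm 0.7
65.0 s -0.0486 z rep 0.1461 shift x cm 9.4 z cm 1.5
55.0 s -0.0725 z rep 0.1341 shift x cm 11.7 z cm 2.7
45.0 s -0.0942 z rep 0.1184 shift x cm 13.9 z cm 4.2
35.0 s -0.1129 z rep 0.0994 shift x cm 15.8 z cm 6.1
25.0 s -0.1278 z rep 0.0779 shift x cm 17.3 z cm 8.3
15.0 s -0.1383 z rep 0.0544 shift x cm 18.3 z cm 10.6
8.0 s -0.1428 z rep 0.0371 shift x cm 18.8 z cm 12.4
3.0 s -0.1446 z rep 0.0246 shift x cm 19.0 z cm 13.6
0.0 s -0.145 z rep 0.017 shift x cm 19.0 z cm 14.4
```

Call:
carry_out:
  steps:
    - [[0,0,0],[2.5,0,0.2],255]
    - [[0,0,0],[4.3,0,0.3],255]
    - [[0,0,0],[5.5,0,0.5],255]
    - [[0,0,0],[6.8,0,0.7],255]
    - [[0,0,0],[8.1,0,1.1],255]
    - [[0,0,0],[9.4,0,1.5],255]
    - [[0,0,0],[10.6,0,2.1],255]
    - [[0,0,0],[11.7,0,2.7],255]

```text
clock: 24.1
tcp_pos: [0.4779, -0.0308, 0.1336]
orientation: [0.0, 0.049, 0.999, 0.0]
wrist_force: [2.3, -0.4, -0.2]
finger_gap: -0.0002
grip_force: 0.7
```

```bash
cat >> h.py <<'E'
def lid():
    p,d,c=cam('top'); P=cloud(d,c); h=np.array([.550,-.0394]); ax=np.array([.9947,-.1028]); ay=np.array([.1028,.9947])
    S=(P[...,:2]-h)@ax; Y=(P[...,:2]-h)@ay; k=(abs(Y)>.06)&(abs(Y)<.145)&(S<-.02)&(S>-.165)&(P[...,2]>.035)&(P[...,2]<.26)
    if k.sum()<20: return k.sum()
    th=np.degrees(np.arctan2(P[...,2][k]-.042,-S[k])); return k.sum(),np.percentile(th,[10,50,90]).round(1), np.median(P[...,2][k]).round(4)
E
python3 - <<'E'
from h import *
print(lid()); s=env.get_state(); print(s['clock'],s['tcp_pos'],s['wrist_force'],s['orientation'])
E
```

```text
(np.int64(1000), array([54.5, 56.2, 58.5]), np.float64(0.1326))
24.15 [ 0.47565916 -0.03037476  0.13264693] [-1.603505   -0.28842749 -0.3877311 ] [-1.20821651e-03  4.85642194e-02  9.98819321e-01  1.40873691e-04]
```

Call:
carry_out:
  steps:
    - [[0,0,0],[1.2,0,0.8],255]
    - [[0,0,0],[2.2,0,1.5],255]
    - [[0,0,0],[3.2,0,2.4],255]
    - [[0,0,0],[4.1,0,3.4],255]
    - [[0,0,0],[4.9,0,4.5],255]
    - [[0,0,0],[5.6,0,5.6],255]
    - [[0,0,0],[6.1,0,6.5],255]
    - [[0,0,0],[6.4,0,7.3],255]

```text
clock: 25.15
tcp_pos: [0.4138, -0.0244, 0.06]
orientation: [-0.0, 0.049, 0.999, 0.0]
wrist_force: [0.5, 0.5, 1.0]
finger_gap: -0.0003
grip_force: 0.4
```

```bash
python3 - <<'E'
from h import *
print(lid()); s=env.get_state(); print(s['clock'],s['tcp_pos'],s['wrist_force'])
E
```

```text
(np.int64(2006), array([16.7, 19. , 23.2]), np.float64(0.0722))
25.2 [ 0.41285685 -0.0242309   0.05914844] [ 0.51861425 -0.33496865 -0.85972108]
```

Call:
carry_out:
  steps:
    - [[0,0,0],[0.3,0,0.6],255]
    - [[0,0,0],[0.4,0,1.2],255]
    - [[0,0,0],[0.4,0,1.8],255]
    - [[0,0,0],[0.4,0,2.3],255]
    - [[0,0,0],[0.4,0,2.8],255]
    - [[0,0,0],[0.4,0,3.2],255]
    - [[0,0,0],[0.4,0,3.5],255]
    - [[0,0,0],[0.4,0,3.7],255]

```text
clock: 26.2
tcp_pos: [0.4104, -0.0242, 0.0235]
orientation: [-0.0, 0.049, 0.999, 0.0]
wrist_force: [-1.3, 0.2, 1.1]
finger_gap: -0.0003
grip_force: 0.4
```

```bash
python3 - <<'E'
from h import *
print(lid()); s=env.get_state(); print(s['clock'],s['tcp_pos'],s['wrist_force'])
E
```

```text
(np.int64(2133), array([ 2.9,  5.3, 10.5]), np.float64(0.0504))
26.25 [ 0.41038027 -0.02414142  0.02337529] [-0.25965746  0.7187176   0.91890683]
```

Call:
carry_out:
  steps:
    - [[0,0,0],[0,0,0.1],255]
    - [[0,0,0],[0,0,0.2],255]
    - [[0,0,0],[0,0,0.3],255]
    - [[0,0,0],[0,0,0.4],255]
    - [[0,0,0],[0,0,0.45],255]
    - [[0,0,0],[0,0,0.5],255]
    - [[0,0,0],[0,0,0.5],255]
    - [[0,0,0],[0,0,0.5],255]

```text
clock: 27.25
tcp_pos: [0.4107, -0.0242, 0.0187]
orientation: [0.0, 0.049, 0.999, 0.0]
wrist_force: [-0.1, -0.2, -0.8]
finger_gap: 0.0003
grip_force: 0.0
```

```bash
python3 - <<'E'
from h import *
print(lid()); s=env.get_state(); print(s['clock'],s['tcp_pos'],s['wrist_force'])
E
```

```text
(np.int64(2144), array([1. , 3.5, 8.7]), np.float64(0.0474))
27.3 [ 0.41063148 -0.02419212  0.01868746] [-0.10337938  0.13202286 -0.32303421]
```

Not at the stop yet (no force), so I'll keep easing down 0.5 mm per row.

Call:
carry_out:
  steps:
    - [[0,0,0],[0,0,0.05],255]
    - [[0,0,0],[0,0,0.1],255]
    - [[0,0,0],[0,0,0.15],255]
    - [[0,0,0],[0,0,0.2],255]
    - [[0,0,0],[0,0,0.25],255]
    - [[0,0,0],[0,0,0.3],255]
    - [[0,0,0],[0,0,0.3],255]
    - [[0,0,0],[0,0,0.3],255]

```text
clock: 28.3
tcp_pos: [0.4103, -0.0241, 0.0156]
orientation: [-0.0, 0.049, 0.999, 0.0]
wrist_force: [1.4, -0.1, -0.1]
finger_gap: 0.0001
grip_force: 0.1
```

```bash
python3 - <<'E'
from h import *
print(lid()); s=env.get_state(); print(s['clock'],s['tcp_pos'],s['wrist_force'])
E
```

```text
(np.int64(2138), array([-0.2,  2.3,  7.3]), np.float64(0.0456))
28.35 [ 0.4103323  -0.02412834  0.01561672] [-0.38993254 -0.31264811 -0.24067753]
```

Call:
carry_out:
  steps:
    - [[0,0,0],[0,0,0.05],255]
    - [[0,0,0],[0,0,0.1],255]
    - [[0,0,0],[0,0,0.15],255]
    - [[0,0,0],[0,0,0.2],255]
    - [[0,0,0],[0,0,0.25],255]
    - [[0,0,0],[0,0,0.3],255]
    - [[0,0,0],[0,0,0.3],255]
    - [[0,0,0],[0,0,0.3],255]

```text
clock: 29.35
tcp_pos: [0.4105, -0.0242, 0.0147]
orientation: [0.0, 0.048, 0.999, -0.0]
wrist_force: [-8.0, 1.6, 25.1]
finger_gap: -0.0003
grip_force: 12.6
```

```bash
python3 - <<'E'
from h import *
print(lid()); s=env.get_state(); print(s['clock'],s['tcp_pos'],s['wrist_force'])
E
```

```text
(np.int64(2140), array([-0.5,  1.9,  6.9]), np.float64(0.0449))
29.4 [ 0.41046455 -0.02419234  0.01466572] [-8.19111813  1.93167932 25.17272933]
```

The wrist force has risen to 25 N at the stop. TCP 0.0147 plus the 31 mm offset gives the lid top at 0.046, so the lid is fully shut. Lifting off and moving clear.

Call:
carry_out:
  steps:
    - [[0,0,0],[0,0,0],255]
    - [[0,0,0],[0,0,-0.5],255]
    - [[0,0,0],[0,0,-2],255]
    - [[0,0,0],[0,0,-6],255]
    - [[0,0,0],[0,0,-11],255]
    - [[0,0,0],[0,0,-16],255]
    - [[0,0,0],[4,0,-18],255]
    - [[0,0,0],[7,0,-18],255]

```text
clock: 30.4
tcp_pos: [0.3409, -0.0175, 0.1943]
orientation: [0.001, 0.048, 0.999, -0.0]
wrist_force: [0.1, 0.1, -1.3]
finger_gap: -0.0
grip_force: 0.0
```

```bash
python3 - <<'E'
from h import *
s=env.get_state(); print(s['clock'],s['tcp_pos'],s['wrist_force'])
p,d,c=cam('scene'); P=cloud(d,c); h=np.array([.550,-.0394]); ax=np.array([.9947,-.1028]); ay=np.array([.1028,.9947])
for name in('top','scene'):
    p,d,c=cam(name); P=cloud(d,c); S=(P[...,:2]-h)@ax; Y=(P[...,:2]-h)@ay
    k=(abs(Y)<.145)&(S<-.01)&(S>-.15)&(P[...,2]>.03)&(P[...,2]<.07); a=np.polyfit(-S[k],P[...,2][k],1); print(name,k.sum(),'slope deg',np.degrees(np.arctan(a[0])).round(2),'z@hinge',a[1].round(4))
p,d,c=cam('top'); Q=cv2.imread('pics/top0.png'); diff=cv2.absdiff(p[:,:,::-1],Q).max(2)
print('yellow sd diff',np.median(diff[148:166,312:388]),(diff[148:166,312:388]>60).sum(),'glue diff',(diff[138:158,192:212]>60).sum(),'other tins',(diff[170:192,158:180]>60).sum(),(diff[202:223,163:185]>60).sum())
E
```

```text
30.4 [ 0.34088209 -0.01753294  0.19427948] [ 0.10789247  0.10724572 -1.28669628]
top 3977 slope deg 0.18 z@hinge 0.045
scene 1706 slope deg 0.04 z@hinge 0.0474
yellow sd diff 16.0 0 glue diff 0 other tins 0 0
```

The lid is flat (slope about 0.1°), the bystanders haven't moved, and the arm is clear. Handing in.

```bash
python3 -c "
from workcell import env
print(env.hand_in())"
```

```text
the job is handed in; nothing more can be done
None
```

The job is handed in: the red screwdriver and the nozzle tin are in their pockets, the cutters still in theirs, the lid measures fully shut (within about 0.2°), the arm is clear, and the yellow screwdriver and glue stick are unmoved.

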